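# Brake the rack carriage, seat the sample rack, release the brake

### The job

Press the brake pedal of the rack carriage down, firmly but without forcing it, until the brake bites and stays down by itself; with the brake on, push the sample rack along the carriage fully home against its end wall; then flick the pedal all the way back up, so that the analyser can draw the carriage in. The carriage must stay where it stands on its track (the brake has to hold it while you push), and nothing else on the bench may be disturbed.

Things in the scene. Friction and masses are not known exactly. Their poses are not given: they have to be found in the camera images.
- track: Fixed aluminium loading track, 155 mm (x) by 440 mm (y) by 30 mm high, the analyser's white port housing at its +y end. Origin on the bench, mid-track; y runs along the track towards the port, x away from the robot, z up. Stands near the middle of the bench, turned up to 0.3 rad. Bed: x from -95 to +60 mm.
- carriage_mark (a point): Point in the middle of the deck of the grey rack carriage (deck 116 x 170 mm, on the track), 46 mm above the bench. Axes as those of the track. The carriage rolls almost freely (about 0.6 N) along the track's y when the brake is off.
- carriage (a joint): Position of the carriage along the track in m, 0 to 0.12, growing towards the port (the track's +y).
- brake (a joint): Angle of the brake lever in rad: 0 = fully up (released; the lever then points to the track's -x, the robot side, and up by 0.70 rad), growing as the pedal is pressed down; level at 0.70. Stiff friction hinge: about 5 N at the pedal turns it, and it stays where it is left. The pad starts to bite somewhere between 0.45 and 0.95, by its wear: only feel tells.
- brake_hinge (a point): Point on the hinge axis of the brake lever, in the middle of the lever's width, on the robot side of the carriage, 56 mm above the bench. The hinge axis is parallel to the track's y.
- pedal_top (a point): Middle of the top face of the pedal: black ribbed, 32 mm along the lever, 30 mm wide (track's y), 10 mm thick, at the end of the steel lever. 76 mm from the hinge axis along the lever, 5 mm above the lever's middle plane; axes turn with the lever. Free room below and beside it: press its top; pinch its sides or hook it from below to lift.
- brake_pad: Rubber brake pad under the lever, 22 mm from the hinge (round bar 12 mm thick, 30 mm long); origin on the hinge axis. It presses on the track's dark steel strip. Once it bites, the pedal's resistance climbs by about 4 N per mm. Pressed with 12 to 15 N at the pedal the brake is well set; under 9 N it does not grip; above 19 N the pad is crushed. Let go, it stays set.
- rack (a joint): Position of the sample rack on the carriage in m, 0 to 0.045, growing as it slides to the track's +y towards the carriage's upright end wall; 0.045 = fully home against the wall. Sliding it takes about 5 N: more than the unbraked carriage resists, less than the set brake holds (at least 13 N).
- rack_tab (a point): Point on the outer (-y) face of the white upright tab at the rack's -y end, on its middle line, 15 mm below its top edge: push here to +y. Tab 46 mm wide in x, 6 mm thick, top 122 mm above the bench. Rack 56 x 150 mm with capped vials up to 115 mm high. Behind the tab: the carriage's deck (46 mm high) to 85 mm on the -y side of carriage_mark, then bare track (30 mm).
- pot: Bystander: specimen pot with a yellow lid, 60 mm wide, 70 mm high, origin under its foot.
- reagent: Bystander: white bottle 60 mm wide, 130 mm high, origin under its foot.
- vial: Bystander: white capped vial 36 mm wide, 60 mm high, origin under its foot.
- dish: Bystander: steel tray 100 x 140 x 35 mm, origin under its middle.
- tip_box: Bystander: grey pipette-tip box 85 x 120 x 55 mm, origin under its middle.
- cup: Bystander: grey plastic cup, 70 mm wide, 90 mm high, origin under its foot.

How it is judged:
By the outcome, as a careful person would: the job done as asked, in the order asked, and still so for the second after the job is handed in, with the robot touching nothing.
It also fails if it takes over 72 s, if anything falls off the work surface, if the arm or the gripper's body presses on something with over 40 N, if the wrist force passes 120 N, or if a joint passes its speed limit or range.

### The arm

A 6-joint arm with a two-finger parallel gripper is mounted at the origin on the work surface. World frame = base frame: x ahead of the robot, y to its left, z up, the work surface at z = 0. Lengths are in mm, angles in rad, forces in N, time in s.
With the tool pointing down it reaches from about 350 to 975 mm from the base axis. Payload 4.9 kg.
Tool frame: the origin (TCP) lies where the fingers leave the gripper's body, on its centre line; the fingertips stand 73 mm ahead of it and the grasp point (between the pads) lies 54 mm ahead of it; z points along the fingers, y is the line along which they close (so a half turn about z gives the same grasp; the last joint's range is limited). The gripper opens to 85 mm and grips with 20 to 120 N. Pads are 22 mm wide; open, the fingers measure 114 mm over their backs; the gripper's body (76 mm by 85 mm) begins 54 mm behind the grasp point. The pads swing forward as they close: fully open they stand 13 mm farther back than shut.
Start: joints at [-1.267, 0.053, 1.613, -0, 1.476, -0.119], TCP at [256.44, -569.948, 303.904] pointing down, gripper open.
Joint ranges: [-3.01, 3.01], [-1.01, 2.22], [0.06, 2.58], [-1.02, 4.17], [0.09, 2.62], [-3.14, 3.14]. Speed limits (rad/s): [2.57, 2.57, 3.14, 3.14, 3.14, 3.14].

### API

Orientations are given as a unit quaternion [x, y, z, w].
In Python, from workcell import bot, optics, workorder gives the robot as it stands.
- The arm moves only by the tool send_rows, never from a script. Its argument "motion" is a list of rows, each a list of 7 numbers: the shift along the tool's x, y, z as a fraction of full scale, then the turn, a rotation vector about the tool's x, y, z as a fraction of full scale, then the opening, from 0 (shut) to 1 (fully open). A call has 1 to 8 rows; each row is the pose to reach, as a shift and turn from the pose commanded when the call began, along the tool's axes at that moment, turning the shorter way round; what a row does not reach only later rows make up. Full scale, the value 1, is 0.75 m for a shift and pi rad for a turn. A row lasts 1/12 s, in which the tool goes at most 41.7 mm and 7.16 degrees, less where a joint would pass 70% of its speed; a pose out of reach is approached as far as the arm can. A call with a number of a shift or a turn outside -1 to 1 is refused whole. A call with a gripper value outside its range is refused whole. The fingers move at their own pace and stop on an object; "squeeze" is the grip in N (left out, the last holds). Time passes only in rows, so rows that repeat a pose let the fingers close. It gives the time, the measured TCP pose, the force, the opening and the grip force at its end, in the units of the state.
- bot.read_state(): the state, without advancing time (a new reading comes with each control period).
- optics.grab_frame(name): name is "side" or "top"; returns a dict with "pixels" (384x512x3 uint8, blue, green, red), "K" (3x3 intrinsics, pixels), "rvec" (rotation vector, rad) and "tvec" (3), from world to camera coordinates, as OpenCV has them. Camera axes: x right, y down, z forward; pixel columns grow to the right and rows downward; lengths in mm; the calibration is good to about 2 mm. A picture is of the moment at which its call begins. There is no depth.
- workorder.hand_in(): hands the job in; it is judged then, once.
The state is a dict: "clock": time; "qpos": joint angles; "dq": joint speeds; "joint_torque": joint torques, N m; "tool_pos": TCP position; "orientation": TCP orientation; "wrist_force": force on the tool from outside, world axes, zero at the start; "ft_torque": the same for the moment, N m; "grip_width": finger opening in mm; "finger_force": force on a finger pad.
Only numpy, scipy, OpenCV 4.12 (cv2) and the standard library are available. Lean on these libraries where they do the work, as an engineer would, in place of code of your own. Each camera call takes 0.05 s, during which the arm holds its last target. There are 200 camera calls.

## Working session

There is one attempt and no reset: what is moved stays moved. The work goes in short steps, Python scripts to look and compute and a tool call to move; the robot and the scene stay as the last step left them, time stands still between calls to the robot, and variables do not carry over. Pictures are saved under pics/ and viewed, at most 12 in all, crops included, and the job is handed in when it is done.

Besides the shell and the picture viewer there is one more tool, called after "Emit:" as name(argument=value, ...), one argument or row to a line, values as JSON. send_rows: Moves the arm, as the interface text tells. Shift numbers are shares of 0.75 m and turn numbers shares of pi rad, none past 1 either way. Its arguments: {"type":"object","properties":{"motion":{"type":"array","items":{"type":"array","items":{"type":"number"}}},"squeeze":{"type":"number"}},"required":["motion"]}

```bash
mkdir -p pics; ls; python3 - <<'E'
from workcell import bot, optics
import cv2
for n in("side","top"):
    f=optics.grab_frame(n); cv2.imwrite(f"pics/{n}0.png",f["pixels"]); print(n,f["K"],f["rvec"],f["tvec"])
print(bot.read_state())
E
```

```text
pics
side [[378.22330833   0.         254.26603035]
 [  0.         378.22330833 196.24560685]
 [  0.           0.           1.        ]] [ 2.24383727 -0.10891616  0.06933291] [-540.71153937   30.62040812  940.09601809]
top [[360.39339281   0.         257.32333383]
 [  0.         360.39339281 188.20625686]
 [  0.           0.           1.        ]] [ 2.12573747 -2.05942476  0.23683523] [ -90.96349817  543.99401581 1010.19988369]
{'clock': 0.1, 'qpos': array([-1.26700230e+00,  5.32920866e-02,  1.61418601e+00, -1.10364019e-05,
        1.47598639e+00, -1.18959325e-01]), 'dq': array([-7.96155890e-04, -1.89277908e-03, -3.35341164e-03, -6.93783156e-04,
       -8.91691930e-05, -1.47770521e-04]), 'joint_torque': array([-1.97199292e-04, -3.94901776e+01, -3.71363425e+01, -1.02983638e-04,
        3.90097004e-03,  3.86482066e-05]), 'tool_pos': array([ 256.31023546, -569.54653352,  302.76753743]), 'orientation': array([ 9.77742468e-01,  2.09806556e-01, -9.18416574e-05, -9.31419075e-04]), 'wrist_force': array([-0.17861892, -0.20160013, -0.25664715]), 'ft_torque': array([-0.00130134, -0.00773958, -0.04392952]), 'finger_force': 0.0, 'grip_width': 85.4774348660513}
```

View pics/side0.png

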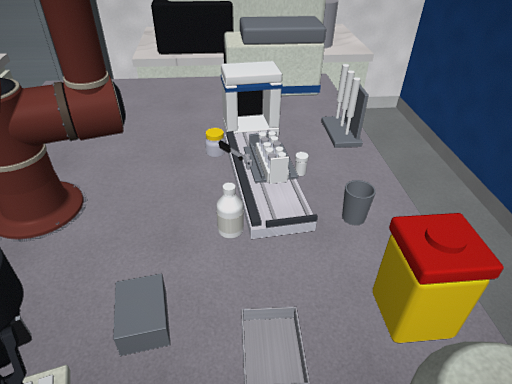

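View pics/top0.png

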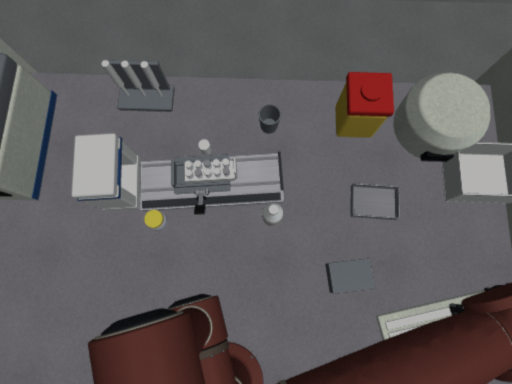

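The side view shows the track from (240,125) to (315,230), the pedal at about (225,147) and the rack tab at about (279,167). The top view shows the pedal at (200,208), the rack at (210,170) and the track from x=140 to 283. Next I'll enlarge both.

```bash
python3 - <<'E'
import cv2,numpy as np
s=cv2.imread("pics/side0.png")[115:245,195:335]; t=cv2.imread("pics/top0.png")[130:230,130:300]
a=cv2.resize(s,None,fx=4.6,fy=4.6,interpolation=cv2.INTER_CUBIC); b=cv2.resize(t,None,fx=4.7,fy=4.7,interpolation=cv2.INTER_CUBIC)
for img,k,x0,y0 in((a,4.6,195,115),(b,4.7,130,130)):
    for v in range(0,180,10):
        p=int(v*k)
        if p<img.shape[1]: cv2.line(img,(p,0),(p,6 if v%50 else 14),(0,0,255),1); cv2.putText(img,str(x0+v),(p,16),0,.35,(0,0,255),1)
        if p<img.shape[0]: cv2.line(img,(0,p),(6,p),(0,0,255),1); cv2.putText(img,str(y0+v),(8,p+4),0,.35,(0,0,255),1)
cv2.imwrite("pics/sc.png",a); cv2.imwrite("pics/tc.png",b)
E
```

```text
(no output)
```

View pics/sc.png

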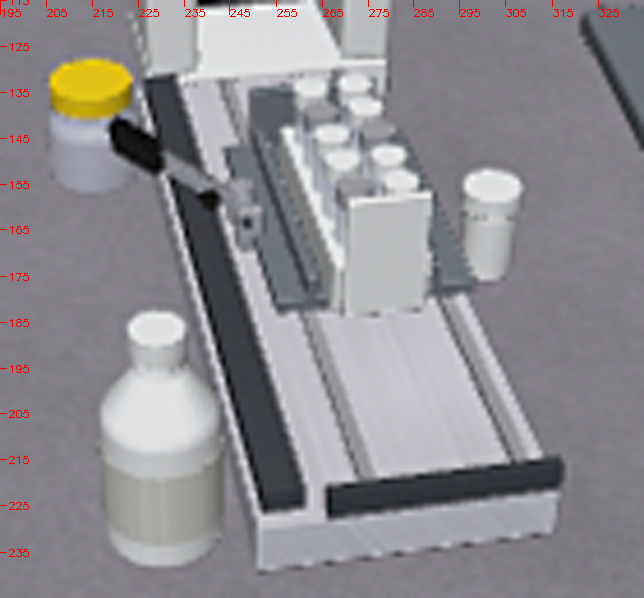

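View pics/tc.png

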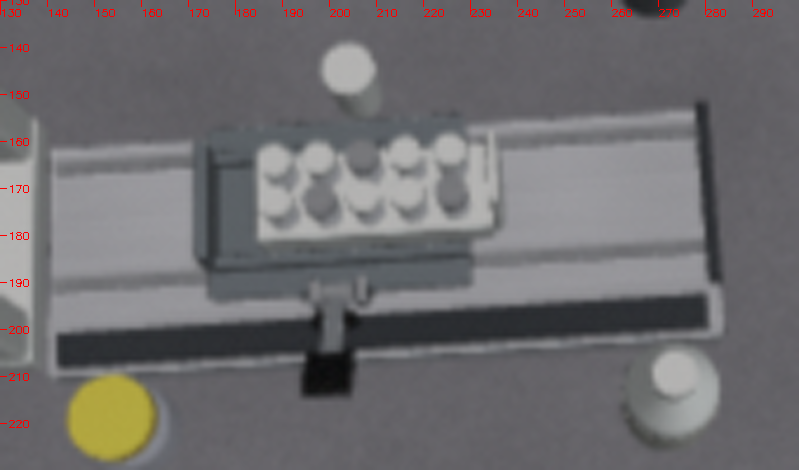

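The enlargements give the pedal at side (224,146) and top (200,209). The tab's top edge in the side view runs from (271,158.5) to (288.5,157). The deck's near edge in the top view runs from (174,194) to (230,191). The pot stands near the pedal on the +y side.

```bash
cat > h.py <<'E'
import cv2,numpy as np
from workcell import bot,optics
def cam(n):
    f=optics.grab_frame(n); return f
def ray(f,p):
    R=cv2.Rodrigues(np.array(f["rvec"],float))[0]; t=np.array(f["tvec"],float).ravel()
    u=cv2.undistortPoints(np.array([[p]],float),np.array(f["K"]),None).ravel()
    return -R.T@t, R.T@np.array([u[0],u[1],1])
def onz(f,p,z):
    o,d=ray(f,p); return o+d*(z-o[2])/d[2]
def tri(f,p,g,q):
    o,d=ray(f,p); o2,d2=ray(g,q)
    s=np.linalg.lstsq(np.c_[d,-d2],o2-o,rcond=None)[0]
    a=o+d*s[0]; b=o2+d2*s[1]; return (a+b)/2,np.linalg.norm(a-b)
E
python3 - <<'E'
from h import *
np.set_printoptions(precision=1,suppress=True)
S=cam("side");T=cam("top")
P=lambda c,k,x0,y0:(x0+c[0]/k,y0+c[1]/k)
s=lambda *c:P(c,4.6,195-.4,115-.4); t=lambda *c:P(c,4.7,130-.4,130-.4)
for n,c,z in(("-x-y",(722,332),30),("-x+y",(50,377),30),("+x+y",(50,150),30),("+x-y",(700,110),30),("deck-x-y",(471,286),46),("deck-x+y",(208,300),46),("deck+x-y",(468,118),46),("tabtopL",(494,130),122),("pot",(110,417),70),("reag",(675,372),130),("vial",(348,68),60)):
    print("T",n,onz(T,t(*c),z))
for n,c,z in(("-x-y",(257,520),30),("-x-y bot",(258,570),0),("+x-y bot",(552,530),0),("deck-x-y",(283,310),46),("deck+x-y",(475,290),46),("tabL",(349,200),122),("tabR",(430,193),122),("pot",(92,80),70)):
    print("S",n,onz(S,s(*c),z))
# pedal
def blk(f,x0,x1,y0,y1):
    g=f["pixels"][y0:y1,x0:x1].max(2); m=(g<40).astype(np.uint8)
    n,l,st,c=cv2.connectedComponentsWithStats(m); i=1+np.argmax(st[1:,4]); print(st[i]); return c[i]+[x0,y0]
a=blk(S,210,240,138,156); b=blk(T,190,210,203,218); print(a,b,tri(S,a,T,b))
E
```

```text
T -x-y [ 519.4 -153.4   30. ]
T -x+y [476.2 280.3  30. ]
T +x+y [629.4 296.9  30. ]
T +x-y [ 670.7 -136.3   30. ]
T deck-x-y [541.3   9.6  46. ]
T deck-x+y [526.8 178.4  46. ]
T deck+x-y [655.   17.3  46. ]
T tabtopL [622.1  -6.5 122. ]
T pot [445.7 226.7  70. ]
T reag [ 474.  -120.2  130. ]
T vial [682.3  96.4  60. ]
S -x-y [ 519.4 -147.7   30. ]
S -x-y bot [ 519.7 -152.2    0. ]
S +x-y bot [ 672.6 -137.2    0. ]
S deck-x-y [548.    1.6  46. ]
S deck+x-y [657.5  11.   46. ]
S tabL [580.5  -7.4 122. ]
S tabR [624.   -4.3 122. ]
S pot [448.9 225.1  70. ]
[ 9  3 11 12 79]
[ 5  1 10 10 84]
[224.3 146. ] [199.3 208.7] (array([472.6,  88. , 103.4]), np.float64(0.5799814323556625))
```

```bash
cat >> h.py <<'E'
from scipy.spatial.transform import Rotation as Ro
YAW=0.099; O=np.array([592.1,77.3,0])
A=Ro.from_euler('z',YAW).as_matrix()
def w(l): return O+A@np.array(l,float)
def loc(p): return A.T@(np.array(p)-O)
def goal(tip,tilt=0.,L=73):   # tip: track coords of the fingertip; tilt about tool y
    s=bot.read_state(); R0=Ro.from_quat(s["orientation"])
    R1=Ro.from_euler('z',YAW)*Ro.from_euler('x',np.pi)*Ro.from_euler('y',tilt)
    p=w(tip)-L*R1.as_matrix()[:,2]
    d=R0.inv().apply(p-s["tool_pos"]); r=(R0.inv()*R1).as_rotvec()
    print("shift",np.round(d/750,4),"turn",np.round(r/np.pi,4))
def stat():
    s=bot.read_state(); R=Ro.from_quat(s["orientation"]).as_matrix()
    print("t",round(s["clock"],2),"tip",loc(s["tool_pos"]+73*R[:,2]).round(1),"F",(A.T@s["wrist_force"]).round(2),"ft",np.round(s["ft_torque"],2),"w",round(s["grip_width"],1))
E
python3 -c "
from h import *
stat();goal([-117,22.5,225])"
```

```text
t 0.2 tip [-398.1 -610.5  230.1] F [1.   0.71 0.29] ft [ 0.05  0.03 -0.01] w 85.3
shift [ 0.6238 -0.6811  0.0078] turn [-0.0004  0.      0.1031]
```

Emit:
send_rows(
  motion=[
    [0.62, -0.68, 0.0, 0, 0, 0.103, 0],
    [0.62, -0.68, 0.0, 0, 0, 0.103, 0],
    [0.62, -0.68, 0.0, 0, 0, 0.103, 0],
    [0.62, -0.68, 0.0, 0, 0, 0.103, 0],
    [0.62, -0.68, 0.0, 0, 0, 0.103, 0],
    [0.62, -0.68, 0.0, 0, 0, 0.103, 0],
    [0.62, -0.68, 0.0, 0, 0, 0.103, 0],
    [0.62, -0.68, 0.0, 0, 0, 0.103, 0],
  ],
)

```text
clock: 0.87
tool_pos: [360.2, -251.2, 303.8]
orientation: [0.999, 0.049, 0.0, 0.0]
wrist_force: [-0.1, -0.0, 0.7]
grip_width: -0.3
finger_force: 0.0
```

```bash
python3 -c "
from h import *
stat();goal([-117,22.5,150])"
```

```text
t 0.87 tip [-263.2 -304.   230.8] F [-0.12  0.01  0.68] ft [-0.01 -0.   -0.01] w -0.3
shift [ 0.1947 -0.4355  0.1077] turn [ 0.     -0.0001 -0.0002]
```

Emit:
send_rows(
  motion=[
    [0.195, -0.435, 0, 0, 0, 0, 0],
    [0.195, -0.435, 0, 0, 0, 0, 0],
    [0.195, -0.435, 0, 0, 0, 0, 0],
    [0.195, -0.435, 0, 0, 0, 0, 0],
    [0.195, -0.435, 0, 0, 0, 0, 0],
    [0.195, -0.435, 0, 0, 0, 0, 0],
    [0.195, -0.435, 0, 0, 0, 0, 0],
    [0.195, -0.435, 0, 0, 0, 0, 0],
  ],
)

```text
clock: 1.53
tool_pos: [465.8, 65.3, 304.0]
orientation: [0.999, 0.05, 0.0, 0.0]
wrist_force: [-0.2, -1.2, -0.6]
grip_width: -0.1
finger_force: 0.0
```

Emit:
send_rows(
  motion=[
    [0, 0, 0.055, 0, 0, 0, 0],
    [0, -0.014, 0.09, 0, 0, 0, 0],
    [0, -0.014, 0.107, 0, 0, 0, 0],
    [0, -0.014, 0.107, 0, 0, 0, 0],
  ],
)

```text
clock: 1.87
tool_pos: [462.5, 73.7, 219.6]
orientation: [0.999, 0.05, -0.004, -0.0]
wrist_force: [-0.4, 0.4, 0.1]
grip_width: 0.2
finger_force: 0.0
```

```bash
python3 -c "
from h import *
stat();goal([-117,22.5,118])
import cv2
a=cam('side')['pixels'][90:240,150:350];b=cam('top')['pixels'][130:230,130:280]
cv2.imwrite('pics/c1.png',np.vstack([cv2.resize(a,(480,360),interpolation=2),cv2.resize(b,(480,320)[:2],interpolation=2)])[:600])
stat()"
```

```text
t 1.87 tip [-129.9    9.3  146.6] F [-0.33  0.44  0.08] ft [-0.02 -0.03  0.02] w 0.2
shift [ 0.0168 -0.0177  0.038 ] turn [-0.0002  0.0025  0.0004]
t 1.97 tip [-127.     8.1  151.2] F [-0.96 -0.16  0.22] ft [-0.    0.01 -0.03] w -0.1
```

View pics/c1.png

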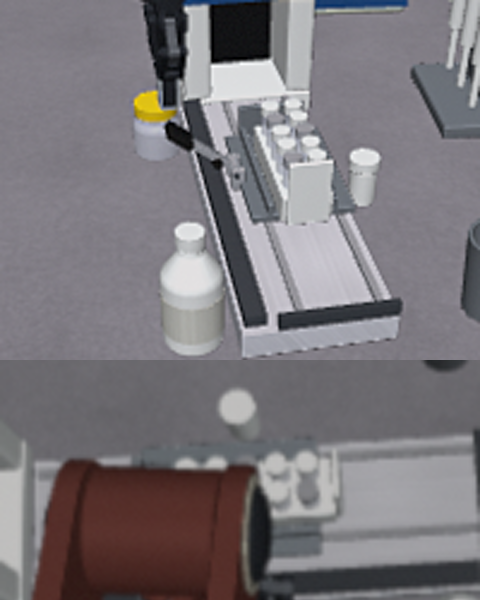

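The gripper is shut above the pedal in the side view, with the fingertips at about side crop (170,100) and the pedal at (180,132). The arm hides the pedal from above.

Emit:
send_rows(
  motion=[
    [0.0133, -0.0192, 0.0133, 0, 0, 0, 0],
    [0.0133, -0.0192, 0.0267, 0, 0, 0, 0],
    [0.0133, -0.0192, 0.0267, 0, 0, 0, 0],
    [0.0133, -0.0192, 0.0267, 0, 0, 0, 0],
  ],
)

```text
clock: 2.3
tool_pos: [473.4, 88.0, 204.3]
orientation: [0.999, 0.049, 0.0, 0.0]
wrist_force: [0.2, -0.1, 0.6]
grip_width: -0.2
finger_force: 0.0
```

```bash
python3 -c "
from h import *
stat()
from h import *
f=cam('side')
cv2.imwrite('pics/c2.png',cv2.resize(f['pixels'][110:190,190:300],None,fx=6,fy=6,interpolation=2))
stat()"
```

```text
t 2.3 tip [-117.    22.4  131.3] F [ 0.18 -0.09  0.59] ft [-0.03  0.07  0.02] w -0.2
t 2.35 tip [-116.8   22.4  131.6] F [ 0.02 -0.27 -0.3 ] ft [ 0.02  0.01 -0.  ] w 0.3
```

View pics/c2.png

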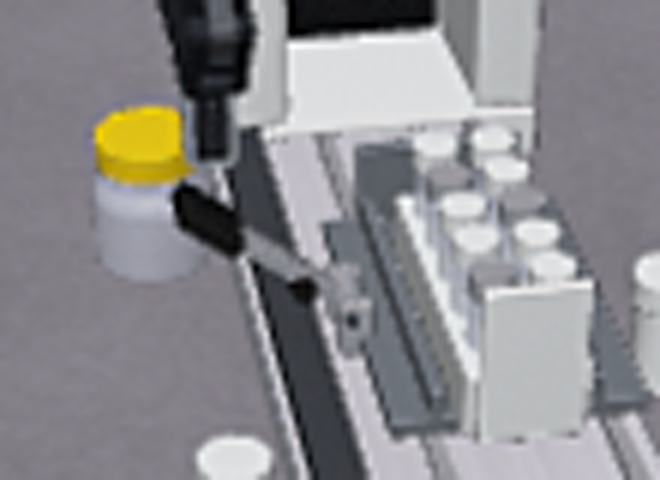

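Side view: the shut fingertips at (213,160) in the crop stand just above the pedal at (207,217). I'll press along the arc, stopping before the earliest possible bite.

Emit:
send_rows(
  motion=[
    [0.0107, 0, 0.016, 0, 0, 0, 0],
    [0.0107, 0, 0.0267, 0, 0, 0, 0],
    [0.006, 0, 0.036, 0, 0, 0, 0],
    [0.001, 0, 0.044, 0, 0, 0, 0],
    [-0.0015, 0, 0.049, 0, 0, 0, 0],
    [-0.004, 0, 0.0535, 0, 0, 0, 0],
    [-0.006, 0, 0.058, 0, 0, 0, 0],
    [-0.006, 0, 0.058, 0, 0, 0, 0],
  ],
)

```text
clock: 3.02
tool_pos: [468.4, 88.0, 160.6]
orientation: [0.999, 0.05, 0.0, 0.0]
wrist_force: [-1.3, -0.9, 3.2]
grip_width: -0.0
finger_force: 1.2
```

```bash
python3 -c "
from h import *
stat()"
```

```text
t 3.02 tip [-122.    22.8   87.6] F [-1.34 -0.73  3.2 ] ft [-0.07  0.15  0.  ] w -0.0
```

Emit:
send_rows(
  motion=[
    [-0.001, 0, 0.0035, 0, 0, 0, 0],
    [-0.002, 0, 0.007, 0, 0, 0, 0],
    [-0.0025, 0, 0.0095, 0, 0, 0, 0],
    [-0.0025, 0, 0.0095, 0, 0, 0, 0],
  ],
)

```text
clock: 3.35
tool_pos: [466.6, 87.9, 153.3]
orientation: [0.999, 0.05, -0.0, 0.0]
wrist_force: [-1.3, -0.5, 4.0]
grip_width: -0.4
finger_force: 1.6
```

```bash
python3 -c "
from h import *
stat()"
```

```text
t 3.35 tip [-123.9   23.    80.3] F [-1.33 -0.33  3.96] ft [-0.11  0.27 -0.03] w -0.4
```

Emit:
send_rows(
  motion=[
    [-0.0005, 0, 0.0018, 0, 0, 0, 0],
    [-0.0008, 0, 0.0034, 0, 0, 0, 0],
    [-0.0008, 0, 0.0034, 0, 0, 0, 0],
  ],
)

```text
clock: 3.6
tool_pos: [466.0, 87.9, 150.7]
orientation: [0.999, 0.05, -0.0, 0.0]
wrist_force: [-1.9, -0.6, 5.2]
grip_width: -0.2
finger_force: 2.0
```

Emit:
send_rows(
  motion=[
    [-0.0004, 0, 0.0015, 0, 0, 0, 0],
    [-0.0006, 0, 0.0028, 0, 0, 0, 0],
    [-0.0006, 0, 0.0028, 0, 0, 0, 0],
  ],
)

```text
clock: 3.85
tool_pos: [465.5, 87.9, 148.5]
orientation: [0.999, 0.05, -0.0, 0.0]
wrist_force: [-2.4, -1.5, 4.7]
grip_width: 0.4
finger_force: 2.0
```

Emit:
send_rows(
  motion=[
    [-0.0004, 0, 0.0015, 0, 0, 0, 0],
    [-0.0006, 0, 0.0032, 0, 0, 0, 0],
    [-0.0006, 0, 0.0032, 0, 0, 0, 0],
  ],
)

```text
clock: 4.1
tool_pos: [465.1, 87.9, 146.1]
orientation: [0.999, 0.05, -0.0, 0.0]
wrist_force: [-2.1, -0.9, 3.8]
grip_width: 0.0
finger_force: 2.0
```

Emit:
send_rows(
  motion=[
    [-0.0003, 0, 0.0015, 0, 0, 0, 0],
    [-0.0006, 0, 0.0032, 0, 0, 0, 0],
    [-0.0006, 0, 0.0032, 0, 0, 0, 0],
  ],
)

```text
clock: 4.35
tool_pos: [464.7, 87.9, 143.6]
orientation: [0.999, 0.05, -0.0, 0.0]
wrist_force: [-2.3, -0.3, 3.8]
grip_width: 0.2
finger_force: 1.9
```

Emit:
send_rows(
  motion=[
    [-0.0003, 0, 0.0015, 0, 0, 0, 0],
    [-0.0005, 0, 0.0032, 0, 0, 0, 0],
    [-0.0005, 0, 0.0032, 0, 0, 0, 0],
  ],
)

```text
clock: 4.6
tool_pos: [464.3, 87.9, 141.1]
orientation: [0.999, 0.05, -0.0, 0.0]
wrist_force: [-2.2, -0.5, 4.9]
grip_width: -0.0
finger_force: 1.9
```

Emit:
send_rows(
  motion=[
    [-0.002, 0, 0.0013, 0, 0, 0, 0],
    [-0.004, 0, 0.0028, 0, 0, 0, 0],
    [-0.004, 0, 0.0028, 0, 0, 0, 0],
  ],
)

```text
clock: 4.85
tool_pos: [462.6, 87.7, 139.8]
orientation: [0.999, 0.05, 0.002, -0.0]
wrist_force: [3.4, 0.2, 4.3]
grip_width: -0.2
finger_force: 2.0
```

```bash
python3 -c "
from h import *
stat()"
```

```text
t 4.85 tip [-127.6   23.2   66.8] F [ 3.43 -0.17  4.33] ft [ 0.04 -0.55 -0.03] w -0.2
```

Emit:
send_rows(
  motion=[
    [-0.002, 0, 0.0013, 0, 0, 0, 0],
    [-0.004, 0, 0.0024, 0, 0, 0, 0],
    [-0.004, 0, 0.0024, 0, 0, 0, 0],
  ],
)

```text
clock: 5.1
tool_pos: [458.6, 87.3, 137.3]
orientation: [0.999, 0.05, 0.0, -0.0]
wrist_force: [2.6, 0.6, 3.8]
grip_width: 0.2
finger_force: 2.1
```

```bash
python3 -c "
from h import *
stat()"
```

```text
t 5.1 tip [-131.8   23.2   64.3] F [2.68 0.37 3.8 ] ft [-0.01 -0.52  0.03] w 0.2
```

Emit:
send_rows(
  motion=[
    [-0.002, 0, 0.0013, 0, 0, 0, 0],
    [-0.004, 0, 0.0029, 0, 0, 0, 0],
    [-0.004, 0, 0.0029, 0, 0, 0, 0],
  ],
)

```text
clock: 5.35
tool_pos: [455.1, 87.0, 134.7]
orientation: [0.999, 0.05, -0.0, 0.0]
wrist_force: [3.7, 0.5, 3.4]
grip_width: -0.0
finger_force: 1.9
```

Emit:
send_rows(
  motion=[
    [-0.002, 0, 0.0015, 0, 0, 0, 0],
    [-0.004, 0, 0.0032, 0, 0, 0, 0],
    [-0.004, 0, 0.0032, 0, 0, 0, 0],
  ],
)

```text
clock: 5.6
tool_pos: [452.2, 86.7, 132.4]
orientation: [0.999, 0.05, -0.0, 0.0]
wrist_force: [2.4, 0.0, 4.3]
grip_width: -0.1
finger_force: 1.7
```

```bash
python3 -c "
from h import *
stat()"
```

```text
t 5.6 tip [-138.3   23.2   59.4] F [ 2.36 -0.23  4.3 ] ft [ 0.04 -0.49  0.01] w -0.1
```

Emit:
send_rows(
  motion=[
    [-0.002, 0, 0.0015, 0, 0, 0, 0],
    [-0.004, 0, 0.0032, 0, 0, 0, 0],
    [-0.004, 0, 0.0032, 0, 0, 0, 0],
  ],
)

```text
clock: 5.85
tool_pos: [449.3, 86.4, 130.0]
orientation: [0.999, 0.05, -0.0, 0.0]
wrist_force: [3.0, 0.4, 3.4]
grip_width: 0.5
finger_force: 2.0
```

Emit:
send_rows(
  motion=[
    [-0.001, 0, 0.0015, 0, 0, 0, 0],
    [-0.0025, 0, 0.0032, 0, 0, 0, 0],
    [-0.0025, 0, 0.0032, 0, 0, 0, 0],
  ],
)

```text
clock: 6.1
tool_pos: [447.4, 86.2, 127.5]
orientation: [0.999, 0.05, -0.0, 0.0]
wrist_force: [3.0, 0.5, 4.3]
grip_width: -0.2
finger_force: 2.0
```

Emit:
send_rows(
  motion=[
    [0, 0, 0.0015, 0, 0, 0, 0],
    [0, 0, 0.003, 0, 0, 0, 0],
    [0, 0, 0.003, 0, 0, 0, 0],
  ],
)

```text
clock: 6.35
tool_pos: [447.4, 86.2, 125.2]
orientation: [0.999, 0.05, -0.0, 0.0]
wrist_force: [2.1, 0.4, 2.8]
grip_width: -0.3
finger_force: 1.6
```

Emit:
send_rows(
  motion=[
    [0, 0, 0.0015, 0, 0, 0, 0],
    [0, 0, 0.003, 0, 0, 0, 0],
    [0, 0, 0.003, 0, 0, 0, 0],
  ],
)

```text
clock: 6.6
tool_pos: [447.5, 86.3, 123.0]
orientation: [0.999, 0.05, -0.0, -0.0]
wrist_force: [2.4, 1.0, 3.6]
grip_width: 0.4
finger_force: 1.5
```

```bash
python3 -c "
from h import *
stat()"
```

```text
t 6.6 tip [-143.    23.2   50. ] F [2.49 0.75 3.65] ft [ 0.02 -0.34 -0.04] w 0.4
```

Emit:
send_rows(
  motion=[
    [0, 0, 0.0015, 0, 0, 0, 0],
    [0, 0, 0.003, 0, 0, 0, 0],
    [0, 0, 0.003, 0, 0, 0, 0],
  ],
)

```text
clock: 6.85
tool_pos: [447.7, 86.2, 120.9]
orientation: [0.999, 0.05, -0.0, -0.0]
wrist_force: [2.1, 0.9, 3.0]
grip_width: 0.1
finger_force: 1.5
```

```bash
python3 -c "
from h import *
stat()
f=cam('side')
cv2.imwrite('pics/c3.png',cv2.resize(f['pixels'][110:190,190:300],None,fx=6,fy=6,interpolation=2))"
```

```text
t 6.85 tip [-142.8   23.2   47.9] F [2.14 0.71 2.99] ft [ 0.03 -0.36  0.01] w 0.1
```

View pics/c3.png

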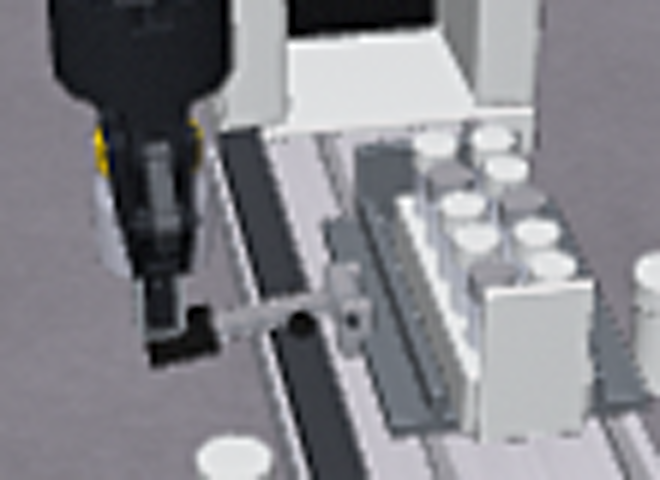

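The side crop shows the lever just past level, the fingertip at (165,330) on the outer half of the pedal (centre about (183,340)). I'll come inward about 4 mm while pressing on.

Emit:
send_rows(
  motion=[
    [0.003, 0, 0.001, 0, 0, 0, 0],
    [0.0055, 0, 0.002, 0, 0, 0, 0],
    [0.0055, 0, 0.003, 0, 0, 0, 0],
    [0.0055, 0, 0.003, 0, 0, 0, 0],
  ],
)

```text
clock: 7.23
tool_pos: [449.6, 86.5, 117.7]
orientation: [0.999, 0.05, -0.004, 0.0]
wrist_force: [-6.4, -0.9, 8.1]
grip_width: -0.2
finger_force: 4.7
```

```bash
python3 -c "
from h import *
stat()"
```

```text
t 7.23 tip [-141.5   23.3   44.7] F [-6.49 -0.29  8.06] ft [-0.19  1.12 -0.04] w -0.2
```

Emit:
send_rows(
  motion=[
    [-0.0015, 0, 0.0004, 0, 0, 0, 0],
    [-0.0025, 0, 0.0008, 0, 0, 0, 0],
    [-0.0025, 0, 0.0008, 0, 0, 0, 0],
  ],
)

```text
clock: 7.48
tool_pos: [449.1, 86.5, 117.7]
orientation: [0.999, 0.05, -0.002, 0.0]
wrist_force: [-1.7, -0.6, 5.4]
grip_width: 0.0
finger_force: 2.9
```

```bash
python3 -c "
from h import *
stat()"
```

```text
t 7.48 tip [-141.6   23.3   44.7] F [-1.73 -0.4   5.45] ft [-0.04  0.28 -0.01] w 0.0
```

Emit:
send_rows(
  motion=[
    [0, 0, 0.0005, 0, 0, 0, 0],
    [0, 0, 0.001, 0, 0, 0, 0],
    [0, 0, 0.001, 0, 0, 0, 0],
  ],
)

```text
clock: 7.73
tool_pos: [449.2, 86.5, 117.5]
orientation: [0.999, 0.05, -0.002, 0.0]
wrist_force: [-4.1, 1.1, 10.4]
grip_width: -0.1
finger_force: 5.1
```

```bash
python3 -c "
from h import *
stat()"
```

```text
t 7.73 tip [-141.6   23.3   44.5] F [-3.93  1.5  10.39] ft [-0.07  0.65 -0.03] w -0.1
```

Emit:
send_rows(
  motion=[
    [-0.0003, 0, 0.0003, 0, 0, 0, 0],
    [-0.0003, 0, 0.0005, 0, 0, 0, 0],
    [-0.0003, 0, 0.0005, 0, 0, 0, 0],
  ],
)

```text
clock: 7.98
tool_pos: [449.2, 86.5, 117.4]
orientation: [0.999, 0.05, -0.002, 0.0]
wrist_force: [-4.7, -0.2, 9.8]
grip_width: 0.1
finger_force: 5.6
```

```bash
python3 -c "
from h import *
stat()"
```

```text
t 7.98 tip [-141.6   23.2   44.4] F [-4.7   0.31  9.8 ] ft [-0.09  0.69 -0.03] w 0.1
```

Emit:
send_rows(
  motion=[
    [-0.0004, 0, 0.0004, 0, 0, 0, 0],
    [-0.0004, 0, 0.0007, 0, 0, 0, 0],
    [-0.0004, 0, 0.0007, 0, 0, 0, 0],
    [-0.0004, 0, 0.0007, 0, 0, 0, 0],
  ],
)

```text
clock: 8.32
tool_pos: [449.1, 86.4, 117.1]
orientation: [0.999, 0.05, -0.001, 0.0]
wrist_force: [-4.2, -0.2, 11.1]
grip_width: 0.2
finger_force: 5.8
```

```bash
python3 -c "
from h import *
stat()"
```

```text
t 8.32 tip [-141.6   23.2   44.1] F [-4.18  0.25 11.1 ] ft [-0.03  0.63 -0.04] w 0.2
```

Emit:
send_rows(
  motion=[
    [-0.0003, 0, 0.0004, 0, 0, 0, 0],
    [-0.0003, 0, 0.0007, 0, 0, 0, 0],
    [-0.0003, 0, 0.0007, 0, 0, 0, 0],
    [-0.0003, 0, 0.0007, 0, 0, 0, 0],
  ],
)

```text
clock: 8.65
tool_pos: [449.1, 86.4, 116.9]
orientation: [0.999, 0.05, -0.001, 0.0]
wrist_force: [-3.5, -0.4, 11.2]
grip_width: -0.3
finger_force: 6.2
```

```bash
python3 -c "
from h import *
stat()
for i in range(3): cam('side'); stat()"
```

```text
t 8.65 tip [-141.5   23.2   43.9] F [-3.52 -0.02 11.21] ft [-0.06  0.6  -0.02] w -0.3
t 8.7 tip [-141.5   23.2   43.9] F [-3.69  0.78 12.22] ft [-0.01  0.56  0.01] w -0.4
t 8.75 tip [-141.5   23.2   43.9] F [-4.27 -0.51 11.58] ft [-0.03  0.6  -0.  ] w 0.1
t 8.8 tip [-141.5   23.2   43.9] F [-4.52  0.21 12.59] ft [0.  0.6 0. ] w -0.1
```

Emit:
send_rows(
  motion=[
    [-0.0003, 0, 0.0003, 0, 0, 0, 0],
    [-0.0003, 0, 0.0006, 0, 0, 0, 0],
    [-0.0003, 0, 0.0006, 0, 0, 0, 0],
    [-0.0003, 0, 0.0006, 0, 0, 0, 0],
  ],
)

```text
clock: 9.13
tool_pos: [449.1, 86.4, 116.6]
orientation: [0.999, 0.05, -0.001, -0.0]
wrist_force: [-4.9, -0.4, 13.0]
grip_width: 0.1
finger_force: 6.4
```

```bash
python3 -c "
from h import *
stat()
for i in range(3): cam('side'); stat()"
```

```text
t 9.13 tip [-141.5   23.2   43.6] F [-4.94  0.14 12.97] ft [-0.05  0.63  0.02] w 0.1
t 9.18 tip [-141.5   23.2   43.6] F [-4.27  0.43 12.47] ft [-0.02  0.57 -0.01] w 0.2
t 9.23 tip [-141.5   23.2   43.6] F [-4.18 -0.02 13.12] ft [-0.04  0.6   0.03] w -0.7
t 9.28 tip [-141.5   23.2   43.7] F [-4.05  0.04 12.65] ft [ 0.02  0.62 -0.  ] w -0.2
```

The brake is set, with about 12.8 N held at the pedal. Now I'll let go and move round behind the tab.

Emit:
send_rows(
  motion=[
    [0, 0, -0.02, 0, 0, 0, 0],
    [0, 0, -0.07, 0, 0, 0, 0],
    [0, 0, -0.12, 0, 0, 0, 0],
    [0, 0, -0.17, 0, 0, 0, 0],
    [0, 0, -0.19, 0, 0, 0, 0],
    [0, 0, -0.19, 0, 0, 0, 0],
  ],
)

```text
clock: 9.78
tool_pos: [450.5, 86.5, 262.3]
orientation: [0.999, 0.05, 0.003, 0.0]
wrist_force: [0.6, -0.1, -0.0]
grip_width: -0.1
finger_force: 0.0
```

```bash
python3 -c "
from h import *
stat(); goal([2,-125,185])"
```

```text
t 9.78 tip [-139.5   23.1  189.3] F [ 0.63 -0.14 -0.01] ft [-0.04  0.03  0.06] w -0.1
shift [0.1893 0.1975 0.0071] turn [ 0.0001 -0.0021  0.0001]
```

Emit:
send_rows(
  motion=[
    [0.047, 0.05, 0, 0, 0, 0, 0],
    [0.094, 0.1, 0, 0, 0, 0, 0],
    [0.141, 0.15, 0, 0, 0, 0, 0],
    [0.189, 0.198, 0, 0, 0, 0, 0],
    [0.189, 0.198, 0, 0, 0, 0, 0],
    [0.189, 0.198, 0, 0, 0, 0, 0],
    [0.189, 0.198, 0, 0, 0, 0, 0],
    [0.189, 0.198, 0, 0, 0, 0, 0],
  ],
)

```text
clock: 10.45
tool_pos: [603.6, -47.1, 255.3]
orientation: [0.999, 0.049, -0.003, -0.001]
wrist_force: [-0.3, 0.0, 0.2]
grip_width: -0.4
finger_force: 0.0
```

```bash
python3 -c "
from h import *
stat(); goal([2,-125,96])
a=cam('side');b=cam('top')
cv2.imwrite('pics/c4.png',np.hstack([cv2.resize(a['pixels'][110:210,200:300],(400,400),interpolation=2),cv2.resize(b['pixels'][140:230,150:250],(400,400),interpolation=2)]))"
```

```text
t 10.45 tip [  -1.2 -124.8  182.3] F [-0.28  0.03  0.16] ft [0.03 0.04 0.  ] w -0.4
shift [0.0044 0.0003 0.115 ] turn [-0.0006  0.0016 -0.    ]
```

View pics/c4.png

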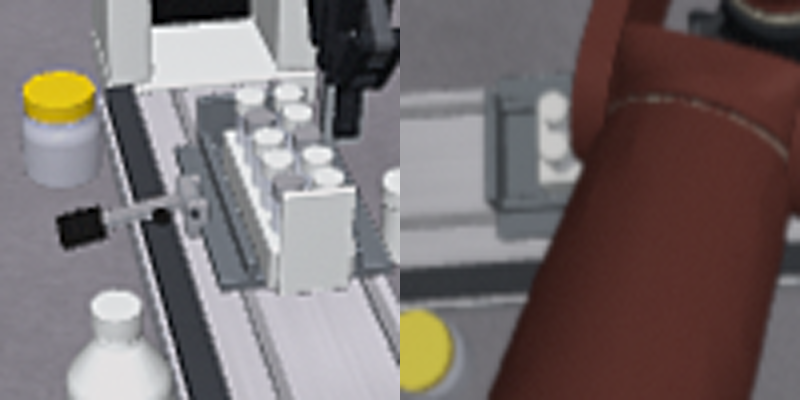

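The pedal stays down (crop (80,227)), the rack hasn't moved, and the fingertip hangs above and behind the tab.

Emit:
send_rows(
  motion=[
    [0.003, 0, 0.04, 0, 0, 0, 0],
    [0.003, 0, 0.08, 0, 0, 0, 0],
    [0.003, 0, 0.112, 0, 0, 0, 0],
    [0.003, 0, 0.112, 0, 0, 0, 0],
    [0.003, 0, 0.112, 0, 0, 0, 0],
  ],
)

```text
clock: 10.97
tool_pos: [605.4, -46.1, 172.9]
orientation: [0.999, 0.05, -0.002, -0.0]
wrist_force: [0.0, -0.2, 0.2]
grip_width: 0.2
finger_force: 0.0
```

Emit:
send_rows(
  motion=[
    [0, -0.005, 0, 0, 0, 0, 0],
    [0, -0.01, 0, 0, 0, 0, 0],
    [0, -0.015, 0, 0, 0, 0, 0],
    [0, -0.02, 0, 0, 0, 0, 0],
    [0, -0.025, 0, 0, 0, 0, 0],
    [0, -0.03, 0, 0, 0, 0, 0],
    [0, -0.03, 0, 0, 0, 0, 0],
  ],
)

```text
clock: 11.55
tool_pos: [604.8, -24.0, 174.4]
orientation: [0.999, 0.05, 0.0, -0.0]
wrist_force: [-0.7, 0.4, 0.7]
grip_width: -0.0
finger_force: 0.0
```

```bash
python3 -c "
from h import *
stat()"
```

```text
t 11.55 tip [   2.6 -102.   101.4] F [-0.66  0.47  0.72] ft [-0.01  0.01 -0.02] w -0.0
```

Emit:
send_rows(
  motion=[
    [0, -0.003, 0, 0, 0, 0, 0],
    [0, -0.006, 0, 0, 0, 0, 0],
    [0, -0.009, 0, 0, 0, 0, 0],
    [0, -0.012, 0, 0, 0, 0, 0],
    [0, -0.015, 0, 0, 0, 0, 0],
    [0, -0.018, 0, 0, 0, 0, 0],
    [0, -0.021, 0, 0, 0, 0, 0],
    [0, -0.021, 0, 0, 0, 0, 0],
  ],
)

```text
clock: 12.22
tool_pos: [603.3, -9.8, 174.2]
orientation: [0.999, 0.05, 0.0, 0.001]
wrist_force: [0.2, -4.2, -0.3]
grip_width: -0.1
finger_force: 2.3
```

```bash
python3 -c "
from h import *
stat()"
```

```text
t 12.22 tip [  2.6 -87.9 101.2] F [-0.22 -4.22 -0.28] ft [-0.69 -0.08 -0.02] w -0.1
```

```bash
cat > ped.py <<'E'
from h import *
np.set_printoptions(precision=2,suppress=True)
f=cam('side'); x0,y0,x1,y1=205,135,245,180
m=(f['pixels'][y0:y1,x0:x1].max(2)<40).astype(np.uint8)
n,l,st,c=cv2.connectedComponentsWithStats(m)
for i in range(1,n):
    if st[i,4]>15: print(st[i],c[i]+[x0,y0])
# white tab
m=(f['pixels'].min(2)>190).astype(np.uint8); m[:, :255]=0;m[:,295:]=0;m[:150]=0;m[185:]=0
ys,xs=np.nonzero(m); print("tab",ys.max(),xs.min(),xs.max())
cv2.imwrite('pics/p.png',f['pixels']); stat()
E
python3 ped.py
```

```text
[ 9 27 12 10 83] [219.67 166.45]
tab 184 255 294
t 12.27 tip [  2.6 -87.9 101.2] F [-0.03 -5.48  0.38] ft [-0.78 -0.08 -0.07] w 0.0
```

Emit:
send_rows(
  motion=[
    [0, -0.004, 0, 0, 0, 0, 0],
    [0, -0.008, 0, 0, 0, 0, 0],
    [0, -0.012, 0, 0, 0, 0, 0],
    [0, -0.016, 0, 0, 0, 0, 0],
    [0, -0.02, 0, 0, 0, 0, 0],
    [0, -0.024, 0, 0, 0, 0, 0],
    [0, -0.028, 0, 0, 0, 0, 0],
    [0, -0.028, 0, 0, 0, 0, 0],
  ],
)

```text
clock: 12.93
tool_pos: [601.5, 9.7, 174.3]
orientation: [0.999, 0.05, 0.0, 0.003]
wrist_force: [1.8, -11.3, -1.3]
grip_width: 0.3
finger_force: 5.6
```

```bash
python3 ped.py
```

```text
[ 9 27 12 10 82] [219.57 166.06]
tab 184 255 294
t 12.98 tip [  2.7 -68.6 101.3] F [ -0.27 -10.26  -0.88] ft [-1.64 -0.18 -0.03] w 0.0
```

```bash
python3 -c "
from h import *
stat(); a=cam('side');b=cam('top')
cv2.imwrite('pics/c5.png',np.hstack([cv2.resize(a['pixels'][110:210,200:300],(400,400),interpolation=2),cv2.resize(b['pixels'][140:230,150:250],(400,400),interpolation=2)]))"
```

```text
t 12.98 tip [  2.7 -68.6 101.3] F [ -0.27 -10.26  -0.88] ft [-1.64 -0.18 -0.03] w 0.0
```

View pics/c5.png

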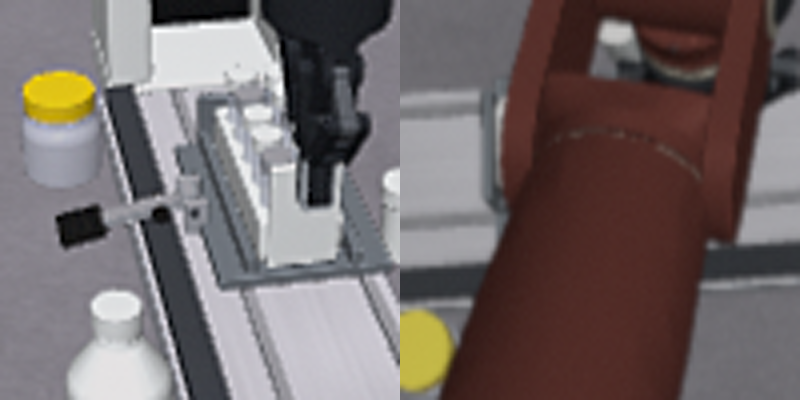

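Side view: the rack is up against the end wall (crop (230,105)). In the top view there is no gap at (497,130). Next I'll check whether the carriage crept.

```bash
python3 -c "
from h import *
a=cv2.imread('pics/c4.png',0).astype(float);b=cv2.imread('pics/c5.png',0).astype(float)
for n,(x0,y0,x1,y1) in dict(pedal=(45,195,110,260),lever=(50,170,205,260),topedge=(476,90,496,200),ctrl_pot=(20,70,100,190),ctrl_bottle=(60,285,150,390)).items():
    A,B=a[y0:y1,x0:x1],b[y0:y1,x0:x1]
    h=cv2.createHanningWindow((x1-x0,y1-y0),cv2.CV_64F)
    print(n,np.round(np.array(cv2.phaseCorrelate(A,B,h)[0])/4,3),np.abs(A-B).mean().round(2))
g=lambda im:im[120:190,470:520].mean(0).round(0)
print(g(a));print(g(b))"
```

```text
pedal [-8.313  2.236] 5.84
lever [-0.005 -0.027] 5.37
topedge [-0.05  -0.045] 13.55
ctrl_pot [ 0.023 -0.008] 0.35
ctrl_bottle [ 0.008 -0.013] 0.87
[171. 170. 170. 170. 170. 171. 171. 170. 169. 168. 167. 162. 153. 142.
 131. 120. 112. 108. 108. 108. 106. 105. 105. 103.  96.  87.  78.  70.
  64.  62.  62.  64.  67.  71.  75.  80.  87.  93.  98. 102. 106. 108.
 107. 107. 107. 107. 107. 107. 106. 106.]
[169. 169. 169. 168. 167. 167. 166. 163. 157. 151. 144. 136. 128. 122.
 118. 114. 109. 105. 104. 102.  98.  93.  89.  88.  93. 104. 116. 124.
 124. 117. 106.  93.  81.  72.  66.  61.  55.  53.  53.  54.  54.  54.
  54.  54.  54.  54.  54.  54.  54.  54.]
```

```bash
python3 -c "
from h import *
for n in ('c4','c5'):
    a=cv2.imread(f'pics/{n}.png')[190:265,45:135].max(2).astype(float)
    for th in (50,80):
        m=(a<th).astype(np.uint8); k,l,st,c=cv2.connectedComponentsWithStats(m); i=1+np.argmax(st[1:,4]); print(n,th,st[i,4],((c[i]+[45,190])/4).round(3))
S=cam('side')
R=cv2.Rodrigues(S['rvec'])[0]
f=lambda l:cv2.projectPoints(w(l),S['rvec'],S['tvec'],S['K'],None)[0].ravel()
print('px per mm y',(f([-136,32,46])-f([-136,22,46]))/10,'brake/z',(f([-136,22,47])-f([-136,22,46])))
stat()"
```

```text
c4 50 1368 [20.111 56.816]
c4 80 1583 [20.174 56.836]
c5 50 1347 [20.025 56.504]
c5 80 1553 [20.106 56.527]
px per mm y [-0.04718366 -0.20336102] brake/z [-0.01751664 -0.30936009]
t 13.13 tip [  2.7 -68.6 101.3] F [-0.07 -9.79 -0.11] ft [-1.67 -0.17 -0.01] w -0.3
```

Emit:
send_rows(
  motion=[
    [0, 0.004, 0, 0, 0, 0, 0],
    [0, 0.02, 0, 0, 0, 0, 0],
    [0, 0.04, 0, 0, 0, 0, 0],
    [0, 0.04, 0, 0, 0, 0, 0],
  ],
)

```text
clock: 13.47
tool_pos: [604.4, -20.2, 174.2]
orientation: [0.999, 0.049, 0.0, 0.0]
wrist_force: [-0.5, -0.9, 0.0]
grip_width: 0.1
finger_force: 0.0
```

```bash
python3 ped.py; python3 -c "
from h import *
a=cv2.imread('pics/p.png')[110:210,200:300]; a=cv2.resize(a,(400,400),interpolation=2)[190:265,45:135].max(2)
m=(a<80).astype(np.uint8); k,l,st,c=cv2.connectedComponentsWithStats(m); i=1+np.argmax(st[1:,4]); print(((c[i]+[45,190])/4).round(3))
b=cam('top')['pixels']; cv2.imwrite('pics/t2.png',b)
u=cv2.resize(b[140:230,150:250],(400,400),interpolation=2); u=cv2.cvtColor(u,6); print(u[120:190,70:120].mean(0).round(0))
stat()"
```

```text
[ 9 27 12 10 83] [219.47 166.19]
tab 184 255 294
t 13.52 tip [  2.6 -97.4 101.2] F [-0.42 -0.31 -0.09] ft [ 0.05  0.02 -0.  ] w -0.1
[20.082 56.597]
[169. 169. 170. 169. 168. 167. 167. 164. 157. 150. 143. 135. 127. 121.
 117. 112. 108. 105. 104. 103.  99.  94.  89.  89.  96. 105. 117. 131.
 147. 160. 169. 177. 184. 186. 184. 181. 180. 178. 176. 173. 171. 170.
 169. 168. 167. 167. 166. 166. 164. 162.]
t 13.57 tip [  2.5 -96.7 101.1] F [0.32 0.21 0.36] ft [ 0.   -0.01 -0.01] w 0.1
```

The carriage hardly gave (about 1 mm, in the last push), and the rack is against the wall. Now I'll back up and go over to the pedal for a pinch lift.

Emit:
send_rows(
  motion=[
    [0, 0.01, -0.04, 0, 0, 0, 0.3],
    [0, 0.01, -0.09, 0, 0, 0, 0.6],
    [0, 0.01, -0.115, 0, 0, 0, 0.6],
    [0, 0.01, -0.115, 0, 0, 0, 0.6],
  ],
)

```text
clock: 13.9
tool_pos: [607.4, -25.6, 267.2]
orientation: [0.999, 0.05, 0.005, 0.001]
wrist_force: [0.1, -0.4, 1.8]
grip_width: 48.2
finger_force: 0.0
```

```bash
python3 -c "
from h import *
stat(); goal([-134,23.4,180],0.2)"
```

```text
t 13.9 tip [   5.8 -104.1  194.2] F [ 0.03 -0.41  1.75] ft [-0.03 -0.06 -0.  ] w 48.2
shift [-0.2048 -0.1699  0.0184] turn [0.0007 0.0603 0.0002]
```

Emit:
send_rows(
  motion=[
    [-0.05, -0.042, 0, 0, 0.02, 0, 0.65],
    [-0.1, -0.085, 0, 0, 0.04, 0, 0.65],
    [-0.15, -0.127, 0, 0, 0.06, 0, 0.65],
    [-0.205, -0.17, 0.01, 0, 0.06, 0, 0.65],
    [-0.205, -0.17, 0.01, 0, 0.06, 0, 0.65],
    [-0.205, -0.17, 0.01, 0, 0.06, 0, 0.65],
    [-0.205, -0.17, 0.01, 0, 0.06, 0, 0.65],
    [-0.205, -0.17, 0.01, 0, 0.06, 0, 0.65],
  ],
)

```text
clock: 14.57
tool_pos: [439.4, 86.3, 252.8]
orientation: [0.994, 0.05, 0.094, -0.005]
wrist_force: [0.3, 0.8, -0.3]
grip_width: 55.7
finger_force: 0.0
```

```bash
python3 -c "
from h import *
stat(); goal([-134,23.4,90],0.2);goal([-134,23.4,38.7],0.2,L=56)"
```

```text
t 14.57 tip [-137.4   24.   181.1] F [ 0.37  0.72 -0.27] ft [-0.02  0.08  0.04] w 55.7
shift [-0.0195  0.0009  0.1202] turn [-0.      0.0035  0.0003]
shift [-0.0321  0.0009  0.2101] turn [-0.      0.0035  0.0003]
```

Emit:
send_rows(
  motion=[
    [-0.02, 0.001, 0.045, 0, 0.003, 0, 0.65],
    [-0.032, 0.001, 0.09, 0, 0.003, 0, 0.65],
    [-0.032, 0.001, 0.13, 0, 0.003, 0, 0.65],
    [-0.032, 0.001, 0.16, 0, 0.003, 0, 0.65],
    [-0.032, 0.001, 0.185, 0, 0.003, 0, 0.6],
    [-0.032, 0.001, 0.205, 0, 0.003, 0, 0.55],
    [-0.032, 0.001, 0.208, 0, 0.003, 0, 0.5],
    [-0.032, 0.001, 0.208, 0, 0.003, 0, 0.5],
  ],
)

```text
clock: 15.23
tool_pos: [445.1, 85.4, 94.0]
orientation: [0.994, 0.049, 0.097, -0.005]
wrist_force: [0.0, 0.3, 0.7]
grip_width: 42.6
finger_force: 0.0
```

```bash
python3 -c "
from h import *
stat();goal([-134,23.4,38.7],0.2,L=56)
f=cam('side'); cv2.imwrite('pics/c6.png',cv2.resize(f['pixels'][110:190,190:290],None,fx=6,fy=6,interpolation=2))"
```

```text
t 15.23 tip [-131.4   22.6   22.4] F [0.04 0.33 0.68] ft [0.01 0.12 0.02] w 42.6
shift [ 0.0004 -0.0011  0.0007] turn [-0.      0.0017 -0.0003]
```

View pics/c6.png

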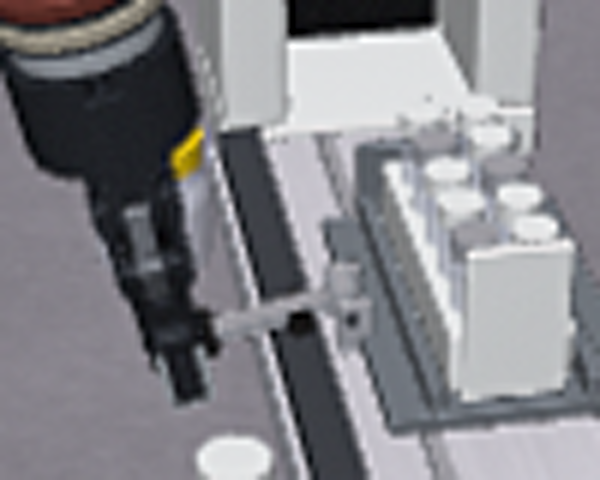

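The side crop shows the open fingers straddling the pedal at about (185,350), and the rack flush with the wall. I'll close gently while watching the side force.

Emit:
send_rows(
  motion=[
    [0, -0.0011, 0, 0, 0, 0, 0.42],
    [0, -0.0011, 0, 0, 0, 0, 0.38],
    [0, -0.0011, 0, 0, 0, 0, 0.38],
    [0, -0.0011, 0, 0, 0, 0, 0.38],
  ],
  squeeze=20,
)

```text
clock: 15.62
tool_pos: [445.4, 86.8, 96.1]
orientation: [0.994, 0.049, 0.1, -0.005]
wrist_force: [1.4, 0.3, 0.4]
grip_width: 32.7
finger_force: 0.0
```

Emit:
send_rows(
  motion=[
    [0, 0, 0, 0, 0, 0, 0.365],
    [0, 0, 0, 0, 0, 0, 0.36],
    [0, 0, 0, 0, 0, 0, 0.36],
  ],
)

```text
clock: 15.87
tool_pos: [445.0, 86.9, 95.5]
orientation: [0.994, 0.049, 0.099, -0.005]
wrist_force: [-0.5, 0.8, -0.0]
grip_width: 30.5
finger_force: 0.5
```

Emit:
send_rows(
  motion=[
    [0, 0, 0, 0, 0, 0, 0.35],
    [0, 0, 0, 0, 0, 0, 0.34],
    [0, 0, 0, 0, 0, 0, 0.32],
    [0, 0, 0, 0, 0, 0, 0.3],
  ],
  squeeze=30,
)

```text
clock: 16.2
tool_pos: [445.0, 87.1, 95.6]
orientation: [0.994, 0.049, 0.099, -0.005]
wrist_force: [-4.0, 4.1, 5.4]
grip_width: 29.1
finger_force: 30.9
```

```bash
python3 -c "
from h import *
stat()
for i in range(3): cam('side');stat()
s=bot.read_state();R0=Ro.from_quat(s['orientation']);p0=loc(s['tool_pos'])
# rigid-ish arc about hinge: grasp point G follows, tilt eases
H=np.array([-60,23,56.]); R=Ro.from_euler('z',-YAW)*R0; G0=p0+56*R.as_matrix()[:,2]
r=np.hypot(G0[0]+60,G0[2]-56); f0=np.arctan2(G0[2]-56,-(G0[0]+60)); print('G0',G0,'r',r,'f0',f0)
for f in np.linspace(f0,0.72,13)[1:]:
    k=-0.8*(f-f0); R1=R*Ro.from_euler('y',k)
    G=np.array([-60-r*np.cos(f),G0[1],56+r*np.sin(f)]); p=G-56*R1.as_matrix()[:,2]
    print(round(f,3),(R.inv().apply(p-p0)/750).round(4),round(k/np.pi,4))
"
```

```text
t 16.2 tip [-131.    24.4   24. ] F [-3.57  4.48  5.37] ft [0.6  0.4  0.09] w 29.1
t 16.25 tip [-131.    24.4   24.1] F [-2.76  4.41  5.8 ] ft [0.62 0.35 0.11] w 29.4
t 16.3 tip [-131.    24.4   24.1] F [-1.77  3.56  5.02] ft [0.6  0.38 0.13] w 29.6
t 16.35 tip [-131.    24.4   24. ] F [-2.75  3.98  5.43] ft [0.6  0.33 0.07] w 29.2
G0 [-134.37256621   24.387914     40.70309289] r 75.92940123395776 f0 -0.2028505391819854
-0.126 [ 0.0049 -0.     -0.0076] -0.0196
-0.049 [ 0.0103 -0.     -0.015 ] -0.0392
0.028 [ 0.0163 -0.     -0.0219] -0.0588
0.105 [ 0.0228 -0.     -0.0284] -0.0783
0.182 [ 0.0298 -0.     -0.0345] -0.0979
0.259 [ 0.0373 -0.     -0.0401] -0.1175
0.335 [ 0.0452 -0.     -0.0452] -0.1371
0.412 [ 0.0536 -0.0001 -0.0497] -0.1567
0.489 [ 0.0623 -0.0001 -0.0536] -0.1763
0.566 [ 0.0713 -0.0001 -0.0568] -0.1958
0.643 [ 0.0805 -0.0001 -0.0595] -0.2154
0.72 [ 0.09   -0.0001 -0.0615] -0.235
```

Emit:
send_rows(
  motion=[
    [0.0049, 0, -0.0076, 0, -0.0196, 0, 0.3],
    [0.0103, 0, -0.015, 0, -0.0392, 0, 0.3],
    [0.0163, 0, -0.0219, 0, -0.0588, 0, 0.3],
    [0.0228, 0, -0.0284, 0, -0.0783, 0, 0.3],
    [0.0298, 0, -0.0345, 0, -0.0979, 0, 0.3],
    [0.0373, 0, -0.0401, 0, -0.1175, 0, 0.3],
    [0.0452, 0, -0.0452, 0, -0.1371, 0, 0.3],
    [0.0452, 0, -0.0452, 0, -0.1371, 0, 0.3],
  ],
)

```text
clock: 17.02
tool_pos: [471.2, 89.0, 133.6]
orientation: [0.992, 0.049, -0.119, 0.006]
wrist_force: [-1.1, -1.3, 0.8]
grip_width: 29.4
finger_force: 31.6
```

```bash
cat > arc.py <<'E'
from h import *
stat(); cam('side'); stat()
s=bot.read_state();R=Ro.from_euler('z',-YAW)*Ro.from_quat(s['orientation']);p0=loc(s['tool_pos'])
G0=p0+56*R.as_matrix()[:,2]; r=np.hypot(G0[0]+60,G0[2]-56); f0=np.arctan2(G0[2]-56,-(G0[0]+60)); print('G0',G0,'r',r,'f0',f0)
for f in np.linspace(f0,0.73,6)[1:]:
    k=-0.8*(f-f0); R1=R*Ro.from_euler('y',k)
    G=np.array([-60-r*np.cos(f),G0[1],56+r*np.sin(f)]); p=G-56*R1.as_matrix()[:,2]
    print(round(f,3),(R.inv().apply(p-p0)/750).round(4),round(k/np.pi,4))
E
python3 arc.py
```

```text
t 17.02 tip [-136.4   23.5   62.7] F [-1.26 -1.17  0.84] ft [-0.13  0.46 -0.07] w 29.4
t 17.07 tip [-136.4   23.5   62.8] F [ 0.05 -1.61 -3.49] ft [-0.08 -0.05 -0.08] w 29.3
G0 [-132.39941578   23.54680076   79.281857  ] r 76.05077429482314 f0 0.3111311778367647
0.395 [ 0.006   0.     -0.0083] -0.0213
0.479 [ 0.0127  0.     -0.0161] -0.0427
0.562 [ 0.02    0.     -0.0234] -0.064
0.646 [ 0.0279  0.     -0.0302] -0.0853
0.73 [ 0.0364  0.     -0.0363] -0.1067
```

Emit:
send_rows(
  motion=[
    [0.006, 0, -0.0083, 0, -0.0213, 0, 0.3],
    [0.0127, 0, -0.0161, 0, -0.0427, 0, 0.3],
    [0.02, 0, -0.0234, 0, -0.064, 0, 0.3],
    [0.0279, 0, -0.0302, 0, -0.0853, 0, 0.3],
    [0.0364, 0, -0.0363, 0, -0.1067, 0, 0.3],
    [0.0364, 0, -0.0363, 0, -0.1067, 0, 0.3],
    [0.0364, 0, -0.0363, 0, -0.1067, 0, 0.3],
  ],
)

```text
clock: 17.65
tool_pos: [502.7, 92.4, 153.4]
orientation: [0.959, 0.048, -0.28, 0.014]
wrist_force: [-3.1, -0.5, -7.8]
grip_width: 29.3
finger_force: 30.6
```

```bash
python3 arc.py
```

```text
t 17.65 tip [-126.8   23.8   91.9] F [-3.12 -0.23 -7.82] ft [-0.12 -0.27 -0.08] w 29.3
t 17.7 tip [-126.7   23.9   92. ] F [-2.54 -0.81 -9.2 ] ft [-0.05 -0.46  0.03] w 29.2
G0 [-117.59860995   23.86194107  106.31686263] r 76.48128224456748 f0 0.7180238951756811
0.72 [ 0.0002  0.     -0.0002] -0.0006
0.723 [ 0.0004  0.     -0.0005] -0.0012
0.725 [ 0.0005  0.     -0.0007] -0.0018
0.728 [ 0.0007  0.     -0.001 ] -0.0024
0.73 [ 0.0009  0.     -0.0012] -0.003
```

Emit:
send_rows(
  motion=[
    [0.001, 0, -0.0015, 0, 0, 0, 0.3],
    [0.0015, 0, -0.0022, 0, 0, 0, 0.3],
    [0.0015, 0, -0.0022, 0, 0, 0, 0.3],
  ],
)

```text
clock: 17.95
tool_pos: [503.8, 92.7, 154.6]
orientation: [0.958, 0.048, -0.281, 0.014]
wrist_force: [-6.8, -0.9, -11.8]
grip_width: 29.1
finger_force: 31.7
```

```bash
python3 arc.py|head -3
```

```text
t 17.95 tip [-125.8   24.1   93.1] F [ -6.83  -0.25 -11.8 ] ft [-0.08 -0.19 -0.03] w 29.1
t 18.0 tip [-125.8   24.1   93.1] F [ -5.78  -0.95 -11.94] ft [-0.09 -0.15 -0.03] w 28.9
G0 [-116.60815717   24.05780373  107.41265789] r 76.47054890541627 f0 0.7373379954320228
```

Emit:
send_rows(
  motion=[
    [0, 0, 0, 0, 0, 0, 0.38],
    [0, 0, 0, 0, 0, 0, 0.45],
    [0, 0, 0, 0, 0, 0, 0.55],
    [0, 0, 0, 0, 0, 0, 0.6],
    [0, 0, -0.02, 0, 0, 0, 0.6],
    [0, 0, -0.06, 0, 0, 0, 0.6],
    [0, 0, -0.11, 0, 0, 0, 0.6],
    [0, 0, -0.16, 0, 0, 0, 0.6],
  ],
)

```text
clock: 18.67
tool_pos: [570.5, 99.3, 258.8]
orientation: [0.959, 0.048, -0.28, 0.014]
wrist_force: [1.3, -0.5, -0.1]
grip_width: 51.1
finger_force: 0.0
```

Emit:
send_rows(
  motion=[
    [0, 0, -0.05, 0, 0, 0, 0.6],
    [0, 0.05, -0.08, 0, 0, 0, 0.6],
    [0, 0.1, -0.1, 0, 0, 0, 0.6],
    [0, 0.15, -0.1, 0, 0, 0, 0.6],
    [0, 0.2, -0.1, 0, 0, 0, 0.6],
    [0, 0.25, -0.1, 0, 0, 0, 0.6],
    [0, 0.3, -0.1, 0, 0, 0, 0.6],
    [0, 0.3, -0.1, 0, 0, 0, 0.6],
  ],
)

```text
clock: 19.33
tool_pos: [632.7, -126.8, 321.3]
orientation: [0.959, 0.044, -0.279, 0.015]
wrist_force: [-0.3, 0.2, -0.5]
grip_width: 51.4
finger_force: 0.0
```

```bash
python3 -c "
from h import *
stat()
a=cam('side');b=cam('top')
s0=cv2.imread('pics/side0.png')
def c(p):
    a=cv2.resize(p[138:156,210:240],None,fx=4,fy=4,interpolation=2).max(2); m=(a<70).astype(np.uint8); k,l,st,c=cv2.connectedComponentsWithStats(m); i=1+np.argmax(st[1:,4]); return st[i],c[i]/4
print(c(s0),c(a['pixels']))
cv2.imwrite('pics/c7.png',np.hstack([cv2.resize(a['pixels'][110:210,200:300],(400,400),interpolation=2),cv2.resize(b['pixels'][130:230,140:290],(400,400),interpolation=2)]))"
```

```text
t 19.33 tip [ -18.9 -207.1  259.6] F [-0.23  0.25 -0.52] ft [ 0.05 -0.25 -0.03] w 51.4
(array([  35,    0,   51,   60, 1624], dtype=int32), array([15.34313424,  8.0387931 ])) (array([  38,    0,   48,   55, 1543], dtype=int32), array([15.81302657,  6.97666883]))
```

View pics/c7.png

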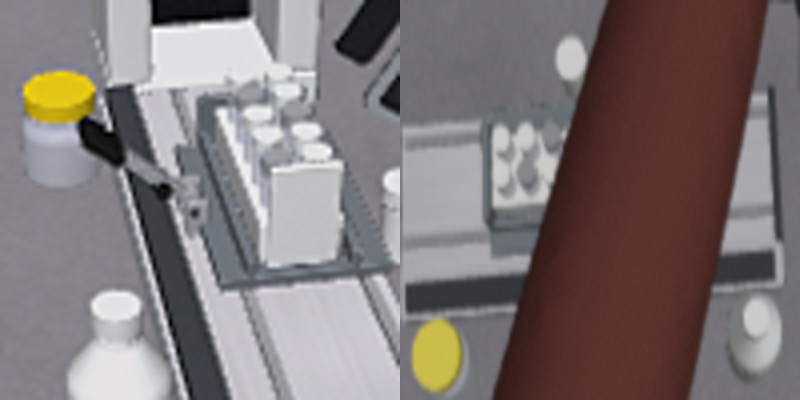

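The pedal is fully up and the rack sits against the wall. Last check is the carriage's position against the start, using the hinge block.

```bash
python3 -c "
from h import *
s0=cv2.imread('pics/side0.png');a=cam('side')['pixels']
g=lambda p:cv2.cvtColor(p,6)
S=cv2.resize(g(a),None,fx=8,fy=8,interpolation=2);Q=cv2.resize(g(s0),None,fx=8,fy=8,interpolation=2)
for n,(x0,y0,x1,y1) in dict(block=(244,156,252,169),decknear=(250,172,264,184),pot=(206,128,222,156),vialR=(294,150,310,176),edge=(240,145,258,180)).items():
    t=Q[y0*8:y1*8,x0*8:x1*8]; r=cv2.matchTemplate(S[y0*8-40:y1*8+40,x0*8-40:x1*8+40],t,cv2.TM_CCOEFF_NORMED)
    _,v,_,m=cv2.minMaxLoc(r); print(n,(np.array(m)-40)/8,round(v,3))
t0=cv2.imread('pics/top0.png');T=cam('top')['pixels']
f=lambda p:cv2.resize(g(p),None,fx=8,fy=8,interpolation=2)
for n,(x0,y0,x1,y1) in dict(wall=(168,165,176,185),corner=(170,183,184,196)).items():
    t=f(t0)[y0*8:y1*8,x0*8:x1*8]; r=cv2.matchTemplate(f(T)[y0*8-40:y1*8+40,x0*8-40:x1*8+40],t,cv2.TM_CCOEFF_NORMED)
    _,v,_,m=cv2.minMaxLoc(r); print(n,(np.array(m)-40)/8,round(v,3))
"
```

```text
block [ 0.    -0.125] 0.952
decknear [ 0.    -0.125] 0.986
pot [ 0.875 -0.625] 0.938
vialR [0. 0.] 0.999
edge [ 0.   -0.25] 0.984
wall [-1.625  0.375] 0.894
corner [-0.125  0.   ] 0.993
```

```bash
python3 -c "
from workcell import workorder
print(workorder.hand_in())"
```

```text
the job is handed in; nothing more can be done
None
```

The job is handed in at about 19 s on the robot's clock: the brake was set at about 13 N, the rack was pushed home against the end wall, and the pedal was lifted to its upper stop; the carriage crept about 1 mm under the push and ended within about 0.5 mm of its start by camera, and I saw nothing else disturbed.

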